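# Swing the pump spout over the wash bowl and press the pump

## Task

With one fingertip, push the spout of the pump bottle round until it points straight at the middle of the wide, low bowl (not the tall beaker), and only then press the pump head all the way down and let it spring back up. Grip and lift nothing: the bottle stays standing in its holder, and the bowl, beaker, bath toy, comb and rattle stay where they are.

Things in the scene. Friction and masses are not known exactly. Their poses are not given: they have to be found in the camera images.
- holder: Open birch-plywood box fixed to the table, 91 x 91 mm outside, 50 mm high, walls 6 mm, floor 6 mm; the bottle stands in it with 1.5 mm play all round. Origin: centre of its underside, on the table.
- bottle: Closed white plastic pump bottle of square section, 76 x 76 mm, loose in the holder, about 0.6 kg. Its body is 120 mm high, then a shoulder and a round collar 36 mm across up to 150 mm. Origin: centre of its underside, 6 mm above the table; z up through the pump's axis.
- pump_stem (a joint): Pump stroke in m: 0 = up (sprung), 0.012 = fully down. Springs back by itself; takes about 3 N to start and 8 N to push fully down. The whole head, spout included, goes down with it.
- pump_head (a joint): Turn of the pump head in rad about the bottle's vertical axis, growing anticlockwise seen from above, stops at -2.3 and 2.3. At 0 the spout points along the holder's -x axis. It turns freely with a light friction (0.03 N m, about half a newton at 60 mm out) and stays where it is left.
- spout_tip (a point): Tip of the spout, in the middle of its end face: 78 mm out from the bottle's axis and about 182 mm above the table with the pump up. x points outwards along the spout, y to its left, z up. The spout is a straight level bar 14 mm wide, from about 175 to 189 mm above the table, which leaves the round head (34 mm across) 17 mm from the axis; a short 10 mm nozzle at its end hangs down to 167 mm.
- pump_top (a point): Centre of the flat press surface on top of the pump head, on the axis, about 203 mm above the table with the pump up; the round top is 33 mm across (20 mm flat) and stands 14 mm above the spout. The collar of the bottle ends 16 mm below the head, at 156 mm above the table.
- spout_left: Left side face of the spout (seen along it outwards), a 62 x 4 x 10 mm strip fixed to it. Its origin lies near the pump's axis, 5 mm to the left and 31 mm below the pump top. Pushing on one side face is allowed, squeezing both is gripping.
- spout_right: Right side face of the spout, the mirror image of the left one.
- bowl: Wide low white ceramic bowl, 100 mm across, 42 mm high, loose, at one side of the holder, its centre 100 to 121 mm from the bottle's axis. Origin: centre of its underside.
- beaker: White ceramic beaker, 68 mm across, 85 mm high, loose, at the other side of the holder. Origin: centre of its underside.
- bath_toy: Green bath duck, about 80 mm long, 62 mm high, loose. Origin: centre of its underside.
- comb: Flat wooden comb, 160 x 44 x 7 mm, lying along its y axis, loose. Origin: middle of its underside.
- rattle: Orange rattle, about 120 mm long and 36 mm high, lying along its y axis, loose. Origin: underside, near its middle.
Things that resemble listed ones, but are neither listed nor needed, are in the scene too. Of the things like the bottle, leave any that is purple; of the rest the larger one is meant. What is shaped like the holder but red is not meant.

How it is judged:
On the way, in this order (a step that is already met when the one before it is completed fails the run):
1. the spout points at the middle of the bowl, with the pump up (y of bowl in the frame of spout_tip between -0.018 and 0.018 m and x of bowl in the frame of spout_tip above -0.03 m and value of joint pump_stem below 0.004 m), for 0.2 s.
2. the pump is pressed fully down while the spout points at the bowl (y of bowl in the frame of spout_tip between -0.022 and 0.022 m and x of bowl in the frame of spout_tip above -0.03 m and value of joint pump_stem above 0.009 m), for 0.05 s.
At the end, for the whole second after the job is handed in: The spout is at rest and its line passes within 20 mm of the bowl's centre, on the bowl's side; the pump is up again (within 2 mm); the bottle stands upright on the holder's floor; bowl, beaker, bath toy, comb and rattle are within 15 mm of where they started (y of bowl in the frame of spout_tip between -0.02 and 0.02 m and x of bowl in the frame of spout_tip above -0.03 m and value of joint pump_stem below 0.002 m and velocity of joint pump_head between -0.05 and 0.05 rad/s and z of bottle in the frame of holder below 0.012 m and angle between bottle's own z axis and vertical below 0.1 rad and distance of each of bowl, beaker, bath_toy, comb, rattle from where it was at the start of the episode below 0.015 m); the robot touches nothing.
It fails at once if the pump is pressed by more than 6 mm while the spout points more than 28 mm past the bowl's centre (value of joint pump_stem above 0.006 m and not (y of bowl in the frame of spout_tip between -0.028 and 0.028 m and x of bowl in the frame of spout_tip above -0.03 m)).
It fails at once if the spout is gripped: squeezed on both sides at once (contact force between the fingers and spout_left above 1.5 N and contact force between the fingers and spout_right above 1.5 N).
It fails at once if the bottle is lifted or tipped in its holder (z of bottle in the frame of holder above 0.02 m or angle between bottle's own z axis and vertical above 0.25 rad).
It fails at once if bowl, beaker, bath toy, comb or rattle is moved by more than 15 mm (distance of any of bowl, beaker, bath_toy, comb, rattle from where it was at the start of the episode above 0.015 m).
It also fails if it takes over 48 s, if anything falls off the work surface, if the arm or the gripper's body presses on something with over 40 N, if the wrist force passes 120 N, or if a joint passes its speed limit or range.

## Robot

A 7-joint arm with a two-finger parallel gripper is mounted at the origin on the work surface. World frame = base frame: x ahead of the robot, y to its left, z up, the work surface at z = 0. Lengths are in m, angles in rad, forces in N, time in s.
With the tool pointing down it reaches from about 0.4 to 0.85 m from the base axis. Payload 4.4 kg.
Tool frame: the origin (TCP) lies on the centre line of the jaws, within the pads' length; the fingertips stand 22 mm ahead of it and the grasp point (between the pads) lies 3 mm ahead of it; z points along the fingers, y is the line along which they close (so a half turn about z gives the same grasp; the last joint's range is limited). The gripper opens to 94 mm and grips with 3 to 60 N. Pads are 16 mm wide; open, the fingers measure 119 mm over their backs; the gripper's body (75 mm by 177 mm) begins 78 mm behind the grasp point.
Start: joints at [-1.231, 0.628, 0.038, 1.517, -0.027, 0.996, -0.02], TCP at [0.257, 0.597, 0.227] pointing down, gripper open.
Joint ranges: [-3.06, 3.06], [-0.37, 2.12], [-1.25, 1.32], [0.18, 2.47], [-1.1, 4.24], [0.23, 1.98], [-2.94, 2.94]. Speed limits (rad/s): [2.57, 2.57, 3.14, 3.14, 3.14, 3.14, 3.14].

## Interface

Orientations are given as a unit quaternion [x, y, z, w].
In Python, from bench import arm, imaging gives the robot as it stands.
- The arm moves only by the tool send_rows, never from a script. Its argument "increments" is a list of rows, each an object with "fingers": the opening, from 0 (shut) to 1 (fully open); "offset": the shift along the world's x, y, z in m, a list of three; "yaw": the turn about the world's z in rad. In form: [{"fingers": fingers, "offset": [tx, ty, tz], "yaw": yaw}, ...]. A call has 1 to 20 rows; each row is the pose to reach, as a shift and turn from the pose commanded when the call began; what a row does not reach only later rows make up. A row lasts 1/10 s, in which the tool goes at most 50 mm and 8.59 degrees, less where a joint would pass 70% of its speed; a pose out of reach is approached as far as the arm can. A call with a gripper value outside its range is refused whole. The fingers move at their own pace and stop on an object; "squeeze" is the grip in N (left out, the last holds). Time passes only in rows, so rows that repeat a pose let the fingers close. It gives the time, the measured TCP pose, the force, the opening and the grip force at its end, in the units of the state.
- arm.get_obs(): the state, without advancing time (a new reading comes with each control period).
- imaging.read_camera(name): name is "scene" or "top"; returns a dict with "color" (384x512x3 uint8, red, green, blue), "fov_y" (degrees; the focal length in pixels is half the picture's height over the tangent of half this angle, whatever the lens; pixels are square), "cx", "cy" (the principal point, pixels), "R" (3x3) and "t" (3): a world point X has camera coordinates R X + t. Camera axes: x right, y down, z forward; pixel columns grow to the right and rows downward; lengths in m; the calibration is good to about 2 mm. A picture is of the moment at which its call begins. There is no depth.
- arm.sign_off(): hands the job in; it is judged then, once.
The state is a dict: "clock": time; "joint_pos": joint angles; "joint_vel": joint speeds; "effort": joint torques, N m; "tool_pos": TCP position; "tcp_rot": TCP orientation; "force": force on the tool from outside, world axes, zero at the start; "torque": the same for the moment, N m; "finger_gap": finger opening in m; "grasp_force": force on a finger pad.
Only numpy, scipy, OpenCV 4.12 (cv2) and the standard library are available. Lean on these libraries where they do the work, as an engineer would, in place of code of your own. Each camera call takes 0.05 s, during which the arm holds its last target. There are 200 camera calls.

## Working session

There is one attempt and no reset: what is moved stays moved. The work goes in short steps, Python scripts to look and compute and a tool call to move; the robot and the scene stay as the last step left them, time stands still between calls to the robot, and variables do not carry over. Pictures are saved under pics/ and viewed, at most 10 in all, crops included, and the job is handed in when it is done.

Besides the shell and the picture viewer there is one more tool, called after ">>>" as name([rows], argument=value, ...), one row to a line, values as JSON. send_rows: Moves the arm, as the interface text tells. Its arguments: {"type":"object","properties":{"increments":{"type":"array"},"squeeze":{"type":"number"}},"required":["increments"]}

```bash
mkdir -p pics
cat > h.py <<'E'
import numpy as np, cv2
from bench import arm, imaging
def cam(n):
    c=imaging.read_camera(n); c['R']=np.array(c['R']); c['t']=np.array(c['t']); c['f']=c['color'].shape[0]/2/np.tan(np.radians(c['fov_y'])/2); return c
def save(c,p): cv2.imwrite(p,c['color'][:,:,::-1])
def ray(c,u,v,z):
    d=c['R'].T@np.array([(u-c['cx'])/c['f'],(v-c['cy'])/c['f'],1]); o=-c['R'].T@c['t']
    return o+d*(z-o[2])/d[2]
def proj(c,X):
    p=c['R']@np.array(X)+c['t']; return p[:2]/p[2]*c['f']+[c['cx'],c['cy']]
E
python3 - <<'E'
from h import *
a=cam('scene');b=cam('top')
save(a,'pics/s0.png');save(b,'pics/t0.png')
import pickle;pickle.dump((a,b),open('c0.pkl','wb'))
for c in(a,b):print(c['fov_y'],-c['R'].T@c['t'],c['R'][2])
o=arm.get_obs();print(o['clock'],o['tool_pos'],o['tcp_rot'],o['finger_gap'])
E
```

```text
52.3353555261191 [ 0.93821492 -0.58247596  0.56104981] [-0.45334246  0.72912457 -0.51269677]
45.384910123624834 [ 0.32695117 -0.01843217  1.32736208] [ 0.18402101  0.00202827 -0.98292022]
0.1 [0.25634258 0.59674255 0.22667634] [ 2.01501742e-01  9.79487815e-01 -8.01054682e-04 -1.61415778e-04] 0.09456764303318285
```

View pics/s0.png

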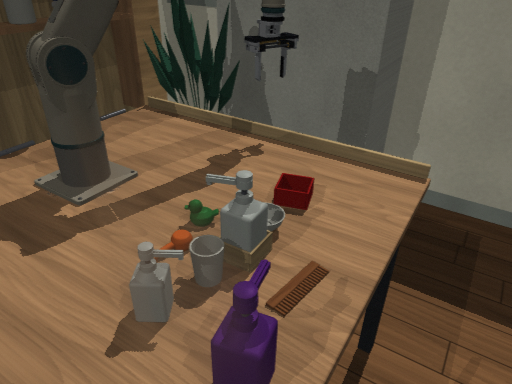

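View pics/t0.png

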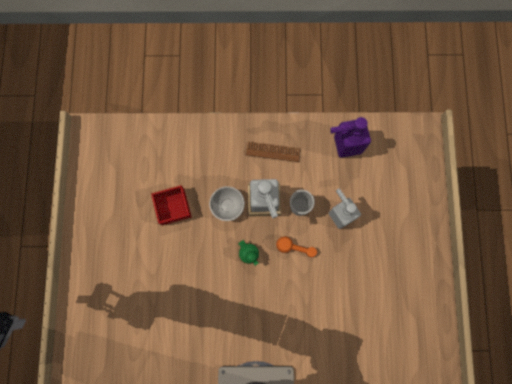

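The top view shows three pump bottles: a white one in the wooden holder at about (265,197), a smaller white one at (345,210) and a purple one at (351,137). The white bottle at (265,197) is meant: it isn't purple, it's the larger of the white two, and it stands in the birch holder. The bowl is at (227,204), the beaker at (302,202), and the spout points towards the robot. I'll check this in an enlarged crop.

Run:
```python
from h import *
import pickle;a,b=pickle.load(open('c0.pkl','rb'))
A=cv2.resize(a['color'][155:275,170:330],None,fx=4,fy=4,interpolation=cv2.INTER_CUBIC)[:,:,::-1]
B=cv2.resize(b['color'][160:260,200:330],None,fx=6,fy=6,interpolation=cv2.INTER_CUBIC)[:,:,::-1]
cv2.imwrite('pics/s1.png',A);cv2.imwrite('pics/t1.png',B)
```

```text
(no output)
```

View pics/t1.png

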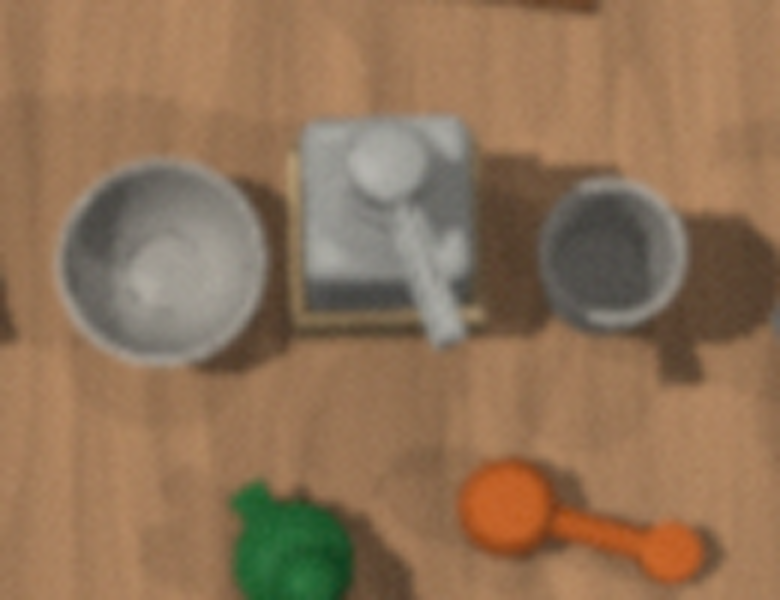

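View pics/s1.png

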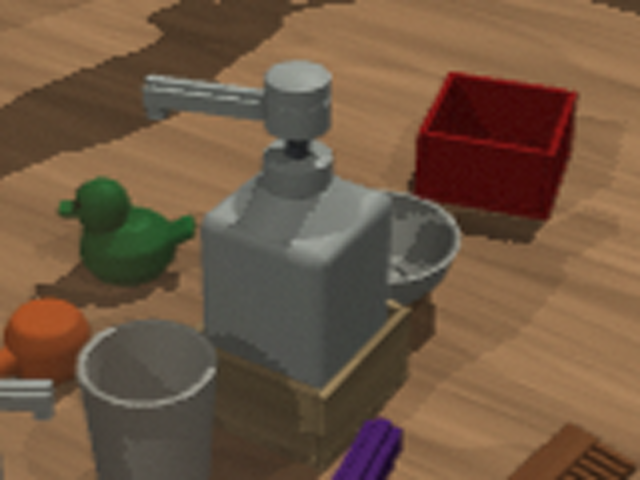

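The crops confirm it. The head top is at about (388,161), the spout end at (448,338) and the bowl rim centre at (163,261) in the enlarged top view.

Run:
```python
from h import *
import pickle;a,b=pickle.load(open('c0.pkl','rb'))
T=lambda u,v,z: ray(b,200+(u+.5)/6-.5,160+(v+.5)/6-.5,z)
S=lambda u,v,z: ray(a,170+(u+.5)/4-.5,155+(v+.5)/4-.5,z)
ax=T(388,161,.201);tip=T(449,338,.189);bw=T(163,261,.042);bk=T(614,253,.085)
print('axis',ax,S(298,77,.203));print('tip',tip,np.linalg.norm((tip-ax)[:2]),S(147,82,.189))
print('bowl',bw,S(400,235,.042),'beaker',bk)
for n,p in(('tip',tip),('bowl',bw),('bk',bk)):
  d=p-ax;print(n,np.degrees(np.arctan2(d[1],d[0])),np.linalg.norm(d[:2]))
for p in ((303,325),(480,315),(293,155)): print(T(*p,.05))
print('duck',T(255,500,.06),T(295,550,.04),'rattle',T(508,508,.03))
o=arm.get_obs();print(o['force'],o['clock'])
```

```text
axis [ 0.56471039 -0.02500858  0.201     ] [ 0.56837895 -0.02955118  0.203     ]
tip [ 0.49174013 -0.05026442  0.189     ] 0.07721733790449364 [ 0.49485118 -0.05451793  0.189     ]
bowl [0.55015439 0.08078148 0.042     ] [0.56197963 0.089184   0.042     ] beaker [ 0.54590083 -0.12899808  0.085     ]
tip -160.9086761687115 0.07721733790449364
bowl 97.83432388894883 0.10678676237830691
bk -100.25277117777266 0.10567694113241996
[0.51817289 0.01420382 0.05      ]
[ 0.52271228 -0.06876404  0.05      ]
[0.59960405 0.01912697 0.05      ]
duck [0.4354811 0.035821  0.06     ] [0.41392598 0.01794287 0.04      ] rattle [ 0.43403086 -0.08183219  0.03      ]
[-0.56845929  0.22434501 -0.87634356] 0.1
```

>>> send_rows([
  {"fingers": 0,"offset": [0.02,-0.03,0.035],"yaw": 0.1},
  {"fingers": 0,"offset": [0.04,-0.07,0.035],"yaw": 0.2},
  {"fingers": 0,"offset": [0.06,-0.11,0.035],"yaw": 0.3},
  {"fingers": 0,"offset": [0.08,-0.15,0.035],"yaw": 0.405},
  {"fingers": 0,"offset": [0.1,-0.19,0.035],"yaw": 0.405},
  {"fingers": 0,"offset": [0.12,-0.23,0.035],"yaw": 0.405},
  {"fingers": 0,"offset": [0.14,-0.27,0.035],"yaw": 0.405},
  {"fingers": 0,"offset": [0.16,-0.31,0.035],"yaw": 0.405},
  {"fingers": 0,"offset": [0.18,-0.35,0.035],"yaw": 0.405},
  {"fingers": 0,"offset": [0.2,-0.39,0.035],"yaw": 0.405},
  {"fingers": 0,"offset": [0.21,-0.43,0.035],"yaw": 0.405},
  {"fingers": 0,"offset": [0.22,-0.47,0.035],"yaw": 0.405},
  {"fingers": 0,"offset": [0.23,-0.51,0.035],"yaw": 0.405},
  {"fingers": 0,"offset": [0.24,-0.55,0.035],"yaw": 0.405},
  {"fingers": 0,"offset": [0.25,-0.59,0.035],"yaw": 0.405},
  {"fingers": 0,"offset": [0.26,-0.63,0.035],"yaw": 0.405},
  {"fingers": 0,"offset": [0.27,-0.66,0.035],"yaw": 0.405},
  {"fingers": 0,"offset": [0.27,-0.68,0.035],"yaw": 0.405},
  {"fingers": 0,"offset": [0.27,-0.68,0.035],"yaw": 0.405},
  {"fingers": 0,"offset": [0.27,-0.68,0.035],"yaw": 0.405},
])

```text
clock: 2.1
tool_pos: [0.5262, -0.0821, 0.2621]
tcp_rot: [0.001, 1.0, 0.0, -0.0]
force: [-0.5, 0.5, 0.2]
finger_gap: 0.0004
grasp_force: 0.0
```

>>> send_rows([
  {"fingers": 0,"offset": [0,-0.005,-0.03],"yaw": 0},
  {"fingers": 0,"offset": [0,-0.005,-0.068],"yaw": 0},
  {"fingers": 0,"offset": [0,-0.005,-0.068],"yaw": 0},
  {"fingers": 0,"offset": [0,-0.005,-0.068],"yaw": 0},
])

```text
clock: 2.5
tool_pos: [0.5265, -0.0861, 0.1947]
tcp_rot: [-0.001, 1.0, 0.0, -0.001]
force: [0.7, -0.7, 0.7]
finger_gap: 0.0004
grasp_force: 0.0
```

Run:
```python
from h import *
a=cam('scene');b=cam('top')
A=cv2.resize(a['color'][125:275,150:330],None,fx=3,fy=3,interpolation=cv2.INTER_CUBIC)[:,:,::-1]
cv2.imwrite('pics/s2.png',A)
ax=np.array([.566,-.027])
for th in [199,190,180,170,160,150,140,130,120,110,100,97.5]:
    t=np.radians(th);u=np.array([np.cos(t),np.sin(t)]);n=np.array([-u[1],u[0]])
    d=.007+.0125*abs(n[1])+.008*abs(n[0]);print(th,np.round(ax+.052*u+d*n,3))
```

```text
199 [ 0.524 -0.064]
190 [ 0.518 -0.056]
180 [ 0.514 -0.046]
170 [ 0.511 -0.038]
160 [ 0.51  -0.029]
150 [ 0.51 -0.02]
140 [ 0.512 -0.01 ]
130 [ 0.516 -0.001]
120 [0.523 0.008]
110 [0.531 0.015]
100 [0.54  0.021]
97.5 [0.543 0.022]
```

View pics/s2.png

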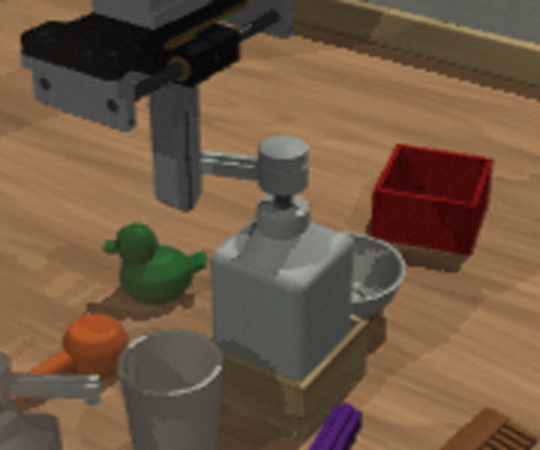

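The closed fingers hang beside the spout's left side, at crop (178,190), with the duck, beaker and bowl clear of them. Now the push round.

>>> send_rows([
  {"fingers": 0,"offset": [-0.002,0.012,0],"yaw": 0},
  {"fingers": 0,"offset": [-0.002,0.022,0],"yaw": 0},
  {"fingers": 0,"offset": [-0.008,0.03,0],"yaw": 0},
  {"fingers": 0,"offset": [-0.01,0.035,0],"yaw": 0},
  {"fingers": 0,"offset": [-0.012,0.04,0],"yaw": 0},
  {"fingers": 0,"offset": [-0.015,0.048,0],"yaw": 0},
  {"fingers": 0,"offset": [-0.016,0.053,0],"yaw": 0},
  {"fingers": 0,"offset": [-0.016,0.058,0],"yaw": 0},
  {"fingers": 0,"offset": [-0.016,0.062,0],"yaw": 0},
  {"fingers": 0,"offset": [-0.016,0.067,0],"yaw": 0},
  {"fingers": 0,"offset": [-0.015,0.072,0],"yaw": 0},
  {"fingers": 0,"offset": [-0.014,0.077,0],"yaw": 0},
  {"fingers": 0,"offset": [-0.012,0.081,0],"yaw": 0},
  {"fingers": 0,"offset": [-0.01,0.086,0],"yaw": 0},
  {"fingers": 0,"offset": [-0.007,0.09,0],"yaw": 0},
  {"fingers": 0,"offset": [-0.003,0.095,0],"yaw": 0},
  {"fingers": 0,"offset": [0.001,0.099,0],"yaw": 0},
  {"fingers": 0,"offset": [0.005,0.102,0],"yaw": 0},
  {"fingers": 0,"offset": [0.009,0.105,0],"yaw": 0},
  {"fingers": 0,"offset": [0.009,0.105,0],"yaw": 0},
])

```text
clock: 4.6
tool_pos: [0.5363, 0.0179, 0.1945]
tcp_rot: [0.0, 1.0, 0.0, 0.0]
force: [-0.1, -0.0, -0.1]
finger_gap: 0.0003
grasp_force: 0.0
```

Run:
```python
from h import *
a=cam('scene');b=cam('top')
A=cv2.resize(a['color'][125:275,150:330],None,fx=3,fy=3,interpolation=cv2.INTER_CUBIC)[:,:,::-1]
B=cv2.resize(b['color'][150:250,200:300],None,fx=4.5,fy=4.5,interpolation=cv2.INTER_CUBIC)[:,:,::-1]
B=B[:450,:250]
cv2.imwrite('pics/s3.png',np.hstack([A,B]))
```

```text
(no output)
```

View pics/s3.png

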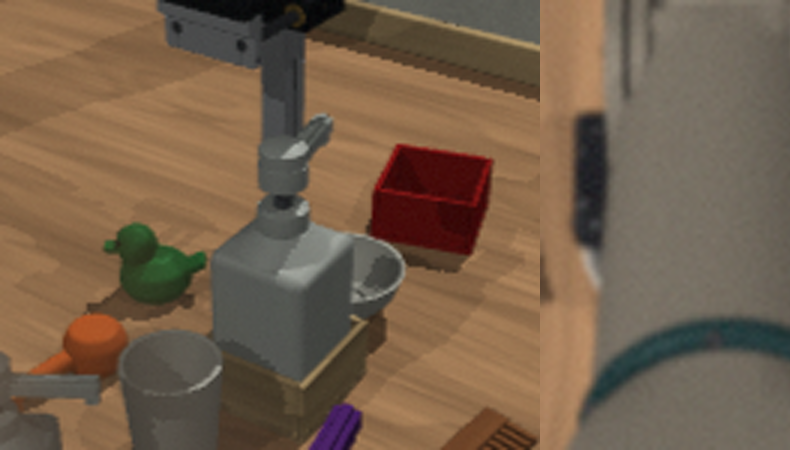

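The spout now points towards the bowl, with its tip at scene crop (325,121) and the head top at (284,150). I'll measure its angle from this view, since the arm hides the top camera.

Run:
```python
from h import *
import pickle;a,b=pickle.load(open('c0.pkl','rb'))
S=lambda u,v,z: ray(a,150+(u+.5)/3-.5,125+(v+.5)/3-.5,z)
print(S(326,119,.189),S(284,150,.203))
def P(X):
    p=proj(a,X);return (p-[150,125]+.5)*3-.5
for axx in ((.566,-.027),(.568,-.0295)):
  for th in (85,90,95,100,105,110):
    t=np.radians(th);u=np.array([np.cos(t),np.sin(t)]);print(axx,th,P([*(np.array(axx)+.078*u),.189]).round(),P([*axx,.203]).round())
```

```text
[0.5550391  0.04397893 0.189     ] [ 0.57049809 -0.03199121  0.203     ]
(0.566, -0.027) 85 [353. 122.] [283. 145.]
(0.566, -0.027) 90 [345. 119.] [283. 145.]
(0.566, -0.027) 95 [336. 117.] [283. 145.]
(0.566, -0.027) 100 [327. 115.] [283. 145.]
(0.566, -0.027) 105 [318. 113.] [283. 145.]
(0.566, -0.027) 110 [309. 112.] [283. 145.]
(0.568, -0.0295) 85 [353. 124.] [283. 147.]
(0.568, -0.0295) 90 [345. 121.] [283. 147.]
(0.568, -0.0295) 95 [337. 119.] [283. 147.]
(0.568, -0.0295) 100 [328. 117.] [283. 147.]
(0.568, -0.0295) 105 [319. 115.] [283. 147.]
(0.568, -0.0295) 110 [309. 114.] [283. 147.]
```

>>> send_rows([
  {"fingers": 0,"offset": [0.003,0,0],"yaw": 0},
  {"fingers": 0,"offset": [0.003,0,0],"yaw": 0},
  {"fingers": 0,"offset": [-0.03,0,0],"yaw": 0},
  {"fingers": 0,"offset": [-0.04,0,0.04],"yaw": 0},
  {"fingers": 0,"offset": [-0.04,0,0.08],"yaw": 0},
  {"fingers": 0,"offset": [-0.04,0.04,0.08],"yaw": 0},
  {"fingers": 0,"offset": [-0.04,0.08,0.08],"yaw": 0},
  {"fingers": 0,"offset": [-0.04,0.12,0.08],"yaw": 0},
  {"fingers": 0,"offset": [-0.04,0.16,0.08],"yaw": 0},
  {"fingers": 0,"offset": [-0.04,0.2,0.08],"yaw": 0},
  {"fingers": 0,"offset": [-0.04,0.24,0.08],"yaw": 0},
  {"fingers": 0,"offset": [-0.04,0.28,0.08],"yaw": 0},
  {"fingers": 0,"offset": [-0.04,0.32,0.08],"yaw": 0},
  {"fingers": 0,"offset": [-0.04,0.32,0.08],"yaw": 0},
  {"fingers": 0,"offset": [-0.04,0.32,0.08],"yaw": 0},
])

```text
clock: 6.2
tool_pos: [0.4952, 0.3378, 0.2741]
tcp_rot: [-0.001, 1.0, -0.0, -0.0]
force: [0.1, -0.2, -0.8]
finger_gap: 0.0006
grasp_force: 0.0
```

Run:
```python
from h import *
import pickle
b=cam('top');pickle.dump(b,open('c1.pkl','wb'))
B=cv2.resize(b['color'][160:260,200:330],None,fx=6,fy=6,interpolation=cv2.INTER_CUBIC)[:,:,::-1]
cv2.imwrite('pics/t4.png',B)
```

```text
(no output)
```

View pics/t4.png

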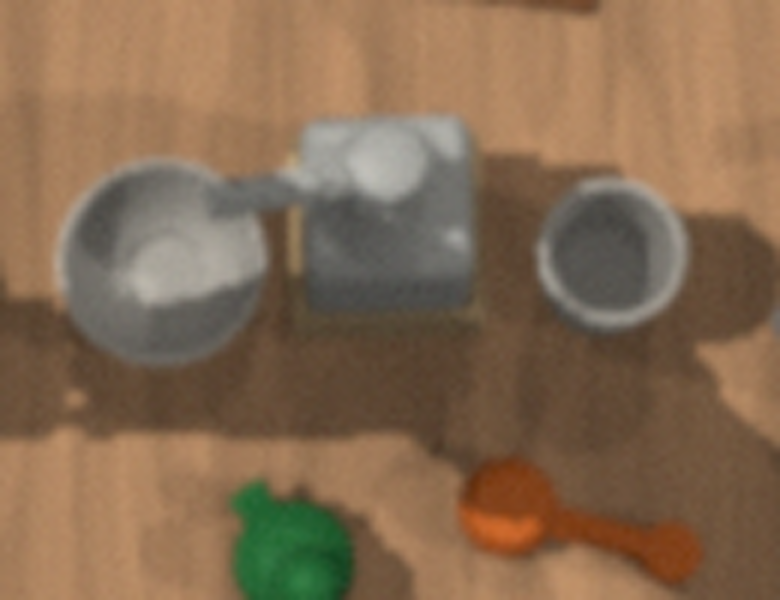

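The spout reaches over the bowl. Its tip is at (212,199), the head at (388,161), and the bowl hasn't moved.

Run:
```python
from h import *
import pickle;b=pickle.load(open('c1.pkl','rb'))
T=lambda u,v,z: ray(b,200+(u+.5)/6-.5,160+(v+.5)/6-.5,z)
ax=T(388,161,.201)[:2]
for p in ((212,199),(300,180)):
  d=T(*p,.189)[:2]-ax;print(np.degrees(np.arctan2(d[1],d[0])),np.linalg.norm(d))
d=T(163,261,.042)[:2]-ax;print(ax,np.degrees(np.arctan2(d[1],d[0])))
```

```text
100.42272082505708 0.07535334625687959
98.5301708544285 0.037479658279981426
[ 0.56471039 -0.02500858] 97.83432388894883
```

>>> send_rows([
  {"fingers": 0,"offset": [0.01,-0.04,0],"yaw": 0},
  {"fingers": 0,"offset": [0.02,-0.08,0],"yaw": 0},
  {"fingers": 0,"offset": [0.03,-0.12,0],"yaw": 0},
  {"fingers": 0,"offset": [0.04,-0.16,0],"yaw": 0},
  {"fingers": 0,"offset": [0.05,-0.2,0],"yaw": 0},
  {"fingers": 0,"offset": [0.06,-0.24,0],"yaw": 0},
  {"fingers": 0,"offset": [0.07,-0.28,0],"yaw": 0},
  {"fingers": 0,"offset": [0.07,-0.32,0],"yaw": 0},
  {"fingers": 0,"offset": [0.07,-0.35,0],"yaw": 0},
  {"fingers": 0,"offset": [0.07,-0.364,0],"yaw": 0},
  {"fingers": 0,"offset": [0.07,-0.364,-0.02],"yaw": 0},
  {"fingers": 0,"offset": [0.07,-0.364,-0.04],"yaw": 0},
  {"fingers": 0,"offset": [0.07,-0.364,-0.04],"yaw": 0},
  {"fingers": 0,"offset": [0.07,-0.364,-0.04],"yaw": 0},
])

```text
clock: 7.65
tool_pos: [0.5654, -0.0265, 0.2348]
tcp_rot: [0.0, 1.0, 0.0, -0.0]
force: [-0.1, 0.3, 0.6]
finger_gap: 0.0005
grasp_force: 0.0
```

Run:
```python
from h import *
a=cam('scene')
cv2.imwrite('pics/s5.png',cv2.resize(a['color'][125:225,190:310],None,fx=5,fy=5,interpolation=cv2.INTER_CUBIC)[:,:,::-1])
```

```text
(no output)
```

View pics/s5.png

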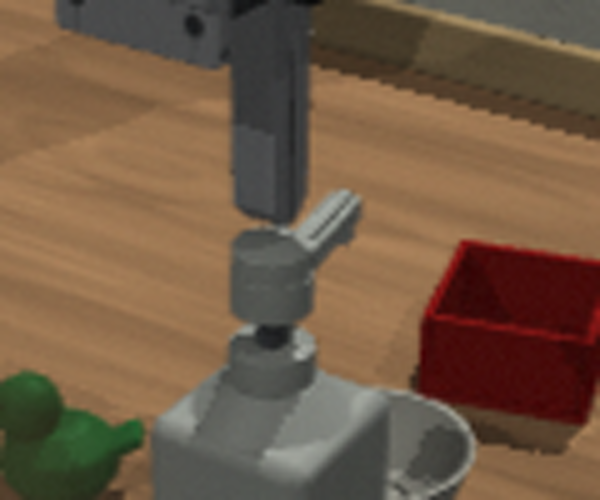

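The fingertips, at (270,215), are centred just above the head top at (272,243). Pressing down gradually.

>>> send_rows([
  {"fingers": 0,"offset": [0,0,-0.006],"yaw": 0},
  {"fingers": 0,"offset": [0,0,-0.01],"yaw": 0},
  {"fingers": 0,"offset": [0,0,-0.014],"yaw": 0},
  {"fingers": 0,"offset": [0,0,-0.017],"yaw": 0},
  {"fingers": 0,"offset": [0,0,-0.02],"yaw": 0},
  {"fingers": 0,"offset": [0,0,-0.021],"yaw": 0},
  {"fingers": 0,"offset": [0,0,-0.021],"yaw": 0},
  {"fingers": 0,"offset": [0,0,-0.021],"yaw": 0},
])

```text
clock: 8.5
tool_pos: [0.5661, -0.0266, 0.2143]
tcp_rot: [0.0, 1.0, 0.0, 0.001]
force: [-1.5, 1.3, 7.9]
finger_gap: 0.0006
grasp_force: 3.6
```

>>> send_rows([
  {"fingers": 0,"offset": [0,0,-0.001],"yaw": 0},
  {"fingers": 0,"offset": [0,0,-0.002],"yaw": 0},
  {"fingers": 0,"offset": [0,0,-0.003],"yaw": 0},
  {"fingers": 0,"offset": [0,0,-0.003],"yaw": 0},
  {"fingers": 0,"offset": [0,0,-0.003],"yaw": 0},
])

```text
clock: 9.0
tool_pos: [0.5664, -0.0267, 0.213]
tcp_rot: [0.0, 1.0, 0.0, 0.001]
force: [-4.2, -0.4, 18.2]
finger_gap: -0.0003
grasp_force: 9.0
```

The force rose to 18 N against the stop, so the pump is fully down. I'll release it and move clear.

>>> send_rows([
  {"fingers": 0,"offset": [0,0,0.005],"yaw": 0},
  {"fingers": 0,"offset": [0,0,0.012],"yaw": 0},
  {"fingers": 0,"offset": [0,0,0.03],"yaw": 0},
  {"fingers": 0,"offset": [0,0,0.06],"yaw": 0},
  {"fingers": 0,"offset": [-0.02,0.04,0.07],"yaw": 0},
  {"fingers": 0,"offset": [-0.03,0.08,0.07],"yaw": 0},
  {"fingers": 0,"offset": [-0.04,0.12,0.07],"yaw": 0},
  {"fingers": 0,"offset": [-0.05,0.16,0.07],"yaw": 0},
  {"fingers": 0,"offset": [-0.06,0.2,0.07],"yaw": 0},
  {"fingers": 0,"offset": [-0.07,0.24,0.07],"yaw": 0},
  {"fingers": 0,"offset": [-0.07,0.28,0.07],"yaw": 0},
  {"fingers": 0,"offset": [-0.07,0.32,0.07],"yaw": 0},
  {"fingers": 0,"offset": [-0.07,0.36,0.07],"yaw": 0},
  {"fingers": 0,"offset": [-0.07,0.36,0.07],"yaw": 0},
  {"fingers": 0,"offset": [-0.07,0.36,0.07],"yaw": 0},
])

```text
clock: 10.5
tool_pos: [0.4949, 0.3337, 0.2796]
tcp_rot: [-0.001, 1.0, -0.001, -0.001]
force: [-0.1, -1.4, 0.3]
finger_gap: 0.0003
grasp_force: 0.0
```

Run:
```python
from h import *
a=cam('scene');b=cam('top')
A=cv2.resize(a['color'][155:275,190:310],(400,400),interpolation=cv2.INTER_CUBIC)
B=cv2.resize(b['color'][160:260,205:305],(400,400),interpolation=cv2.INTER_CUBIC)
cv2.imwrite('pics/f.png',np.hstack([A,B])[:,:,::-1])
```

```text
(no output)
```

View pics/f.png

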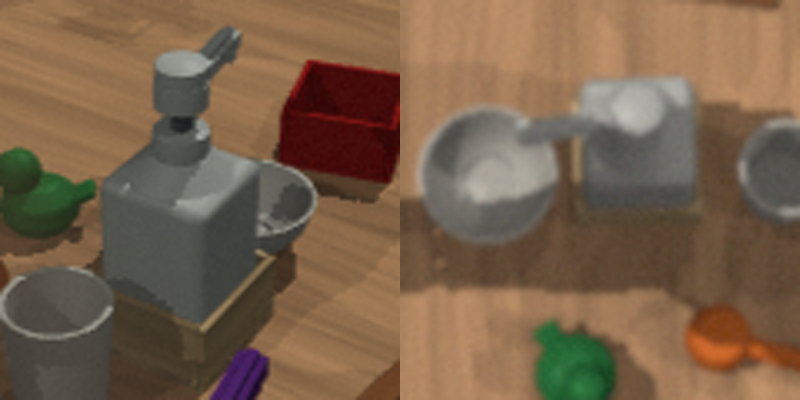

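The pump is up again, with its stem visible at (182,125). The spout tip, at (522,132), still points at the bowl, and nothing else has moved.

```bash
python3 -c "
from bench import arm
print(arm.sign_off())"
```

```text
the job is handed in; nothing more can be done
None
```

I turned the spout to point within about 3° of the bowl's centre, pressed the pump to its stop and let it spring back up, then handed the job in at about 10.6 s; no verdict came back.

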